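Empty the ball hopper into the parts tray

ROBOT

A 6-joint arm with a two-finger parallel gripper is mounted at the origin on a cart in front of the work surface, level with it; the furniture and walls round the work are solid. World frame = base frame: x ahead of the robot, y to its left, z up, the work surface at z = 0. Lengths are in mm, angles in rad, forces in N, time in s.
With the tool pointing down it reaches from about 250 to 775 mm from the base axis. Payload 4 kg.
Tool frame: the origin (TCP) lies on the centre line of the jaws, within the pads' length; the fingertips stand r.nose_length ahead of it and the grasp point (between the pads) lies 11 mm behind it (r.nose_length is the distance from the TCP to the fingertips, in mm); y points along the fingers, z is the direction in which the jaws open and shut, and the axes are right-handed (so a half turn about y gives the same grasp; the last joint's range is limited). The gripper opens to 94 mm and grips with 3 to 60 N. Pads are 16 mm wide; open, the fingers measure 119 mm over their backs; the gripper's body (75 mm by 177 mm) begins 78 mm behind the grasp point.
Start: joints at [-1.318, 0.087, 1.371, -0, 1.684, -0.103], TCP at [191.585, -515.572, 213.506] pointing down, gripper open.
Joint ranges: [-3.1, 3.1], [-0.76, 2.03], [0.27, 2.55], [-1.08, 4.22], [0.17, 2.65], [-2.57, 2.57]. Speed limits (rad/s): [2.79, 2.79, 3.14, 3.14, 3.14, 3.14].

INTERFACE

Orientations are given as a rotation vector (axis times angle).
In Python, from cell import r gives the robot as it stands. The module is installed in compiled form; this text tells all that it offers.
- The arm moves only by the shell command python3 -m pendant 'ROWS' [FORCE]. ROWS is JSON, one flat list of numbers, 7 for each row, row after row: the opening, from 0 (shut) to 1 (fully open), then the shift along the tool's x, y, z in cm, then the turn, a rotation vector about the tool's x, y, z in degrees. A call has 1 to 20 rows; each row is the pose to reach, as a shift and turn from the pose commanded when the call began, along the tool's axes at that moment; what a row does not reach only later rows make up. A row lasts 1/12 s, in which the tool goes at most 41.7 mm and 7.16 degrees, less where a joint would pass 70% of its speed; a pose out of reach is approached as far as the arm can. A call with a gripper value outside its range is refused whole. The fingers move at their own pace and stop on an object; FORCE is the grip in N (left out, the last holds). Time passes only in rows, so rows that repeat a pose let the fingers close. It gives the time, the measured TCP pose, the force and the opening at its end, in the units of the state.
- r.get_obs(): the state, without advancing time (a new reading comes with each control period).
- r.grab_frame(name): name is "scene" or "top" or "wrist"; returns a dict with "image" (420x560x3 uint8, red, green, blue), "fx", "fy", "cx", "cy" (pixels), "R" (3x3) and "t" (3): a world point X has camera coordinates R X + t; the wrist camera has in their place "mount" (4x4, takes a point from camera to tool coordinates, whose origin is the TCP and whose axes are the tool frame's). Camera axes: x right, y down, z forward; pixel columns grow to the right and rows downward; lengths in mm; the calibration is good to about 2 mm. A picture is of the moment at which its call begins: read the wrist's pose just before it. There is no depth.
- r.close_job(): hands the job in, once; it reports no verdict.
The state is a dict: "clock": time; "qpos": joint angles; "dq": joint speeds; "joint_torque": joint torques, N m; "tcp_pos": TCP position; "tcp_rot": TCP orientation; "contact_force": force on the tool from outside, world axes, zero at the start; "torque": the same for the moment, N m; "finger_gap": finger opening in mm.
Only numpy, scipy, OpenCV 4.12 (cv2) and the standard library are available. Lean on these libraries where they do the work, as an engineer would, in place of code of your own. Each camera call takes 0.05 s, during which the arm holds its last target. There are 200 camera calls.

TASK

Set the parts tray squarely under the lip of the hopper's chute, its low end beneath the lip and its high grip board towards you. Then draw the hopper's slide gate out sideways to its end stop so that all six wooden balls run down into the tray, and push the gate fully shut again, ready for refilling. No ball may land on the bench; leave the tray under the chute and the other things where they are.

Things in the scene. Friction and masses are not known exactly. Their poses are not given: they have to be found in the camera images.
- hopper: Plywood feed hopper, fixed. Origin on the bench under the middle of its chute lip; +x from the lip back into it, z up. Its box (x 60 to 144, y -57 to 57 mm, 200 high, with a loading board leaning back to x 175, z 242) stands on the bench. On its right (-y) a guide batten (x 40 to 70, y -57 to -244, top 84 mm up) ends at a post 114 mm high (y -228 to -244), the gate's end stop
- lip (a point): Middle of the chute lip's upper edge, 66 mm above the bench, over the hopper's origin; axes as the hopper's. The chute, 96 mm wide inside and 114 outside, has its underside 57 mm above the bench at the lip and rises backwards at 20 degrees to the gate (x 50 to 59 mm), behind which the balls wait
- gate (a joint): Travel of the slide gate in m: 0 = fully shut, 0.100 = at the end stop. It slides along the hopper's -y (to the right), needs about 3 to 5 N and stays where it is left. It may start up to 6 mm open. A ball leaves only when the gate has uncovered its part of the opening, then takes about a second to the tray
- gate_pull (a point): Centre of the top, 171 mm above the bench, of the gate's pull: an upright dark wooden block 24 x 24 mm (sides along the hopper's x and y), whose upper 33 mm stand clear above the gate board (9 mm thick, top 138 mm up). Gate shut: at x 54.5, y -116 mm in the hopper's frame, 47 mm clear of its box. Moves with the gate
- tray: Open wooden parts tray, about 0.35 kg, loose. Origin under the centre of its inner space (110 mm in x, 136 in y); floor and walls 8 mm thick, walls 44 mm high. Outside x -65 to 63, y -76 to 76 mm. At its -x end a grip board 10 mm thick (x -65 to -55 mm) whose middle (y -38 to 38 mm) rises to 88 mm above the underside, to pinch from above
- ball_0_center (a point): Centre of one of the six turned wooden balls, 30 mm across, 12 g; at the start they lie in the hopper behind the gate
- ball_1_center (a point): Centre of one of the six turned wooden balls, 30 mm across, 12 g; at the start they lie in the hopper behind the gate
- ball_2_center (a point): Centre of one of the six turned wooden balls, 30 mm across, 12 g; at the start they lie in the hopper behind the gate
- ball_3_center (a point): Centre of one of the six turned wooden balls, 30 mm across, 12 g; at the start they lie in the hopper behind the gate
- ball_4_center (a point): Centre of one of the six turned wooden balls, 30 mm across, 12 g; at the start they lie in the hopper behind the gate
- ball_5_center (a point): Centre of one of the six turned wooden balls, 30 mm across, 12 g; at the start they lie in the hopper behind the gate
- toy_car_a: Bystander: wooden toy car, 62x173x73 mm, loose, left of and behind the hopper; origin at the centre of its underside
- masking_tape: Bystander: roll of masking tape lying flat, 102 mm across, 25 mm high, loose, on the right, beyond the hopper's gate; origin at the centre of its underside
- blank_3: Bystander: sawn wooden blank, 35x70x20 mm, loose, on the right, beside the roll of tape; origin at the centre of its underside
- sand_block_b: Bystander: sanding block, 46x90x31 mm, loose, on the left at the back; origin at the centre of its underside

How it is judged (in metres and radians):
On the way, in this order (a step that is already met when the one before it is completed fails the run):
1. the tray stands flat on the bench under the chute lip, low end beneath it, while the gate is still shut (x of lip in the frame of tray between -0.02 and 0.053 m and y of lip in the frame of tray between -0.025 and 0.025 m and angle between the x axis of tray and the x axis of hopper, either way round below 0.26 rad and height (world z) of tray below 0.004 m and angle between tray's own z axis and vertical below 0.05 rad and value of joint gate below 0.012 m), for 0.2 s.
2. the gate is drawn out to its end stop (within 4 mm) (value of joint gate above 0.096 m), for 0.1 s.
At the end, for the whole second after the job is handed in: All six balls in the tray; gate shut within 4 mm; tray flat and still on the bench, square to the hopper within 15 degrees, the middle of the chute lip over its inside, at most 20 mm past its middle towards the grip board and within 25 mm of its centre line (x of ball_0_center in the frame of tray between -0.055 and 0.055 m and y of ball_0_center in the frame of tray between -0.068 and 0.068 m and z of each of ball_0_center, ball_1_center, ball_2_center, ball_3_center, ball_4_center, ball_5_center in the frame of tray below 0.06 m and x of ball_1_center in the frame of tray between -0.055 and 0.055 m and y of ball_1_center in the frame of tray between -0.068 and 0.068 m and x of ball_2_center in the frame of tray between -0.055 and 0.055 m and y of ball_2_center in the frame of tray between -0.068 and 0.068 m and x of ball_3_center in the frame of tray between -0.055 and 0.055 m and y of ball_3_center in the frame of tray between -0.068 and 0.068 m and x of ball_4_center in the frame of tray between -0.055 and 0.055 m and y of ball_4_center in the frame of tray between -0.068 and 0.068 m and x of ball_5_center in the frame of tray between -0.055 and 0.055 m and y of ball_5_center in the frame of tray between -0.068 and 0.068 m and x of lip in the frame of tray between -0.02 and 0.053 m and y of lip in the frame of tray between -0.025 and 0.025 m and angle between the x axis of tray and the x axis of hopper, either way round below 0.26 rad and height (world z) of tray below 0.004 m and angle between tray's own z axis and vertical below 0.05 rad and value of joint gate below 0.004 m and linear speed of tray below 0.01 m/s); the robot touches nothing.
It fails at once if a ball lands on the bench (height (world z) of any of ball_0_center, ball_1_center, ball_2_center, ball_3_center, ball_4_center, ball_5_center below 0.0175 m).
It fails at once if a bystander (toy car, roll of tape, sawn blank, sanding block) is moved by more than 25 mm (distance of any of toy_car_a, masking_tape, blank_3, sand_block_b from where it was at the start of the episode above 0.025 m).
It also fails if it takes over 51 s, if anything falls off the work surface, if the arm or the gripper's body presses on something with over 40 N, if the wrist force passes 120 N, or if a joint passes its speed limit or range.

## Working session

There is one attempt and no reset: what is moved stays moved. The work goes in short steps, Python scripts to look and compute and a shell command to move; the robot and the scene stay as the last step left them, time stands still between calls to the robot, and variables do not carry over. Pictures are saved under pics/ and viewed, about 8 in all and at most 12, crops included, and the job is handed in when it is done.

```bash
mkdir -p pics; python3 - <<'E'
from cell import r
import cv2,json,numpy as np
o=r.get_obs();print({k:np.round(v,3).tolist() for k,v in o.items()},r.nose_length)
for n in ("top","scene"):
    f=r.grab_frame(n);cv2.imwrite(f"pics/{n}0.png",f["image"][:,:,::-1])
    print(n,{k:np.round(v,4).tolist() for k,v in f.items() if k!="image"})
E
```

```text
{'clock': 0.0, 'qpos': [-1.318, 0.088, 1.372, -0.0, 1.684, -0.103], 'dq': [-0.0, -0.001, -0.001, -0.001, 0.001, 0.002], 'joint_torque': [0.0, -34.018, -30.242, 0.072, 0.033, -0.0], 'tcp_pos': [191.436, -515.035, 212.292], 'tcp_rot': [-0.365, 2.03, -2.025], 'contact_force': [-0.584, 0.226, 0.199], 'torque': [0.0, 0.004, 0.001], 'finger_gap': 93.812} 8.0
top {'fx': 513.078, 'fy': 513.078, 'cx': 284.8756, 'cy': 213.5465, 'R': [[0.0181, -0.9998, 0.007], [-0.9929, -0.0188, -0.1178], [0.1179, -0.0048, -0.993]], 't': [37.6801, 620.1736, 1394.2868]}
scene {'fx': 490.1875, 'fy': 490.1875, 'cx': 283.8067, 'cy': 210.9722, 'R': [[-0.7164, -0.6977, 0.0056], [-0.4356, 0.4409, -0.7848], [0.5451, -0.5647, -0.6197]], 't': [492.5599, 326.8886, 1096.8751]}
```

View pics/top0.png

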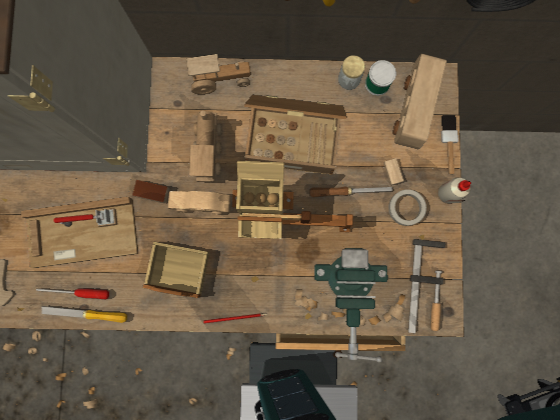

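View pics/scene0.png

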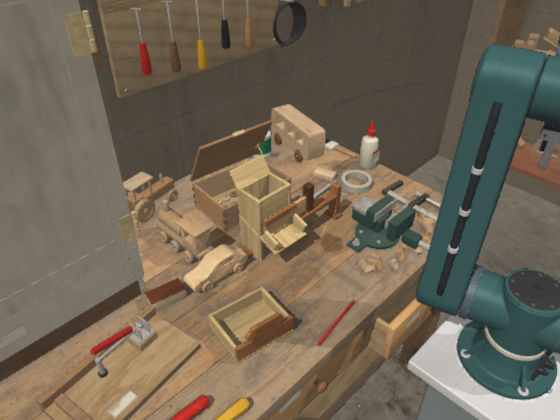

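The top view shows the tray at about (180,268) with its grip board at the near side, the hopper at about (260,205) and the gate pull at about (322,215). The gate batten runs right to about 350. I'll enlarge both crops to pick corners.

```bash
python3 - <<'E'
import cv2,numpy as np
a=cv2.imread("pics/top0.png")[150:305,135:365];b=cv2.imread("pics/scene0.png")[150:360,200:360]
a=cv2.resize(a,None,fx=3.4,fy=3.4,interpolation=cv2.INTER_CUBIC)
for i in range(140,365,20):
    x=int((i-135)*3.4);cv2.line(a,(x,0),(x,6),(0,0,255),1);cv2.putText(a,str(i),(x,18),0,.4,(0,0,255),1)
for i in range(160,305,20):
    y=int((i-150)*3.4);cv2.line(a,(0,y),(6,y),(0,0,255),1);cv2.putText(a,str(i),(8,y),0,.4,(0,0,255),1)
cv2.imwrite("pics/a.png",a)
b=cv2.resize(b,None,fx=2.8,fy=2.8,interpolation=cv2.INTER_CUBIC)
for i in range(200,360,20):
    x=int((i-200)*2.8);cv2.line(b,(x,0),(x,6),(0,0,255),1);cv2.putText(b,str(i),(x,18),0,.4,(0,0,255),1)
for i in range(160,360,20):
    y=int((i-150)*2.8);cv2.line(b,(0,y),(6,y),(0,0,255),1);cv2.putText(b,str(i),(8,y),0,.4,(0,0,255),1)
cv2.imwrite("pics/b.png",b)
E
```

```text
(no output)
```

View pics/a.png

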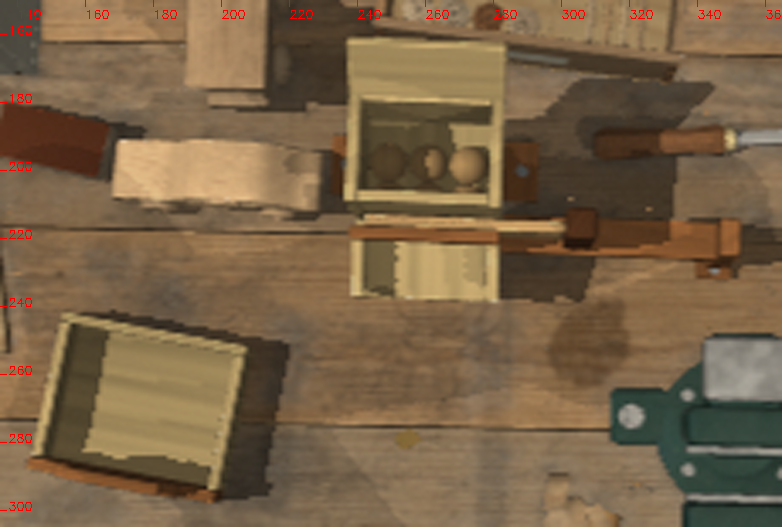

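View pics/b.png

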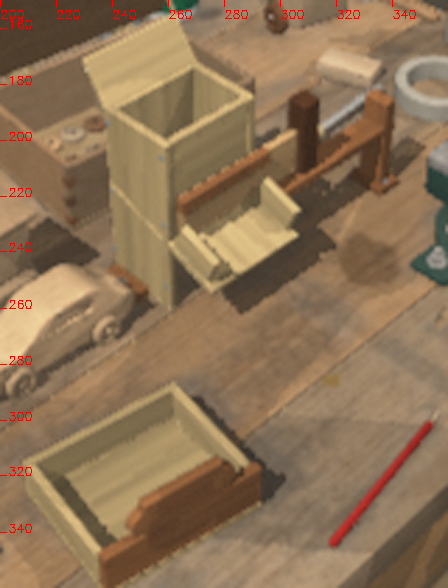

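```bash
cat > h.py <<'E'
import numpy as np
from cell import r
from scipy.optimize import least_squares
def proj(f,X):
    c=np.asarray(X)@np.array(f["R"]).T+f["t"];return np.c_[f["fx"]*c[:,0]/c[:,2]+f["cx"],f["fy"]*c[:,1]/c[:,2]+f["cy"]]
def place(p,P):
    c,s=np.cos(p[2]),np.sin(p[2]);P=np.asarray(P,float)
    return np.c_[p[0]+c*P[:,0]-s*P[:,1],p[1]+s*P[:,0]+c*P[:,1],P[:,2]]
def fit(obs,x0,gate=None):
    def res(p):
        o=[]
        for f,P,q in obs:
            P=np.array(P,float)
            if gate is not None: P[np.asarray(P[:,3],bool),1]-=p[3]
            o.append((proj(f,place(p,P[:,:3]))-q).ravel())
        return np.concatenate(o)
    return least_squares(res,x0,x_scale=np.r_[100,100,.3,10][:len(x0)],loss='soft_l1',f_scale=1.5),res
E
python3 - <<'E'
from h import *
T=r.grab_frame("top");S=r.grab_frame("scene")
t=lambda a:np.array(a)/3.4+[135,150]-.5+.15
s=lambda a:np.array(a)/2.8+[200,150]-.5+.18
H=[(T,[(60,57,200,0),(60,-57,200,0),(175,57,242,0),(175,-57,242,0),(40,-244,114,0),(42.5,-128,171,1),(66.5,-128,171,1)],t([(344,205),(503,208),(347,40),(505,42),(740,255),(598,243),(598,209)])),
 (S,[(144,57,200,0),(60,57,200,0),(60,-57,200,0),(144,-57,200,0),(60,57,0,0),(42.5,-104,171,1),(66.5,-104,171,1),(42.5,-128,171,1)],s([(108,108),(168,147),(252,95),(192,65),(172,307),(303,107),(289,97),(319,98)]))]
R=[(T,[(63,76,44),(63,-76,44),(-65,76,44),(-65,-76,44)],t([(64,315),(246,347),(29,460),(216,500)])),
 (S,[(63,-76,44),(63,76,44),(-65,76,44),(-65,-76,44)],s([(175,383),(27,462),(99,552),(262,465)]))]
for n,o,x0 in(("hop",H,[450,50,0,0]),("tray",R,[330,200,-.2])):
    q,res=fit(o,x0,n=="hop" or None);print(n,q.x.round(3));print(res(q.x).reshape(-1,2).round(1).tolist())
E
```

```text
hop [ 5.46609e+02  1.14013e+02 -9.00000e-03  8.08000e-01]
[[0.3, -0.2], [-0.3, 0.2], [-0.3, -1.1], [0.4, -0.4], [0.7, -0.1], [-0.0, -1.0], [0.2, -0.5], [-1.3, 0.7], [-0.3, 0.9], [1.9, 0.7], [0.8, -1.4], [0.1, 2.3], [0.7, 0.7], [-0.9, 0.6], [1.0, 0.3]]
tray [ 4.62585e+02  3.43973e+02 -1.76000e-01]
[[0.6, -2.1], [1.1, -0.9], [0.4, 1.3], [0.1, 0.4], [-0.2, -0.7], [-2.1, -0.8], [1.0, 5.3], [-0.2, 3.7]]
```

```bash
cat >> h.py <<'E'
from scipy.spatial.transform import Rotation as Ro
def go(p,yaw,flip=False):
    "print shift cm/turn deg from the measured pose; tool y down, tool z along heading yaw (flip: opposite)"
    o=r.get_obs();A=Ro.from_rotvec(o["tcp_rot"]).as_matrix()
    a=yaw+(np.pi if flip else 0);z=np.array([np.cos(a),np.sin(a),0]);y=np.array([0,0,-1.]);B=np.c_[np.cross(y,z),y,z]
    print("pos",np.round(o["tcp_pos"],1),"gap",round(float(o["finger_gap"]),1),"F",np.round(o["contact_force"],1),"t",round(float(o["clock"]),2))
    print(" shift",(A.T@(np.array(p)-o["tcp_pos"])/10).round(2)," turn",np.degrees(Ro.from_matrix(A.T@B).as_rotvec()).round(2))
E
python3 - <<'E'
from h import *
print(Ro.from_rotvec(r.get_obs()["tcp_rot"]).as_matrix().round(3))
for fl in(0,1): go([380,340,230],-.176,fl)
w=r.grab_frame("wrist");print({k:np.round(v,3).tolist() for k,v in w.items() if k!="image"})
E
```

```text
[[-0.937 -0.     0.348]
 [-0.348  0.001 -0.937]
 [-0.    -1.    -0.001]]
pos [ 191.5 -515.2  212.8] gap 94.4 F [-0.5  0.6 -0.3] t 0.2
 shift [-47.46  -1.62 -73.6 ]  turn [ 7.000e-02 -5.953e+01 -5.000e-02]
pos [ 191.5 -515.2  212.8] gap 94.4 F [-0.5  0.6 -0.3] t 0.2
 shift [-47.46  -1.62 -73.6 ]  turn [5.0000e-02 1.2047e+02 8.0000e-02]
{'fx': 351.211, 'fy': 351.211, 'cx': 285.762, 'cy': 201.263, 'mount': [[-0.001, 0.971, 0.241, -69.478], [0.0, -0.241, 0.971, -171.838], [1.0, 0.001, -0.0, -0.98], [0.0, 0.0, 0.0, 1.0]]}
```

```bash
R='1,-47.5,-1.5,-73.6,0,-59.5,0'; python3 -m pendant '[1,-47.5,-1.5,-73.6,0,-59.5,0, 1,-47.5,-1.5,-73.6,0,-59.5,0, 1,-47.5,-1.5,-73.6,0,-59.5,0, 1,-47.5,-1.5,-73.6,0,-59.5,0, 1,-47.5,-1.5,-73.6,0,-59.5,0, 1,-47.5,-1.5,-73.6,0,-59.5,0, 1,-47.5,-1.5,-73.6,0,-59.5,0, 1,-47.5,-1.5,-73.6,0,-59.5,0, 1,-47.5,-1.5,-73.6,0,-59.5,0, 1,-47.5,-1.5,-73.6,0,-59.5,0, 1,-47.5,-1.5,-73.6,0,-59.5,0, 1,-47.5,-1.5,-73.6,0,-59.5,0, 1,-47.5,-1.5,-73.6,0,-59.5,0, 1,-47.5,-1.5,-73.6,0,-59.5,0, 1,-47.5,-1.5,-73.6,0,-59.5,0, 1,-47.5,-1.5,-73.6,0,-59.5,0, 1,-47.5,-1.5,-73.6,0,-59.5,0, 1,-47.5,-1.5,-73.6,0,-59.5,0, 1,-47.5,-1.5,-73.6,0,-59.5,0, 1,-47.5,-1.5,-73.6,0,-59.5,0]'; python3 -c "
from h import *
go([380,340,230],-.176)"
```

```text
clock: 1.92
tcp_pos: [370.9, 300.4, 227.7]
tcp_rot: [-1.121, 1.337, -1.338]
contact_force: [0.9, -0.6, 1.4]
finger_gap: 94.0
pos [370.9 300.4 227.7] gap 94.0 F [ 0.9 -0.6  1.4] t 1.92
 shift [-4.06 -0.23  0.2 ]  turn [-0.03  0.03  0.  ]
```

```bash
python3 -m pendant '[1,-2,0,0,0,0,0, 1,-3,0,0,0,0,0, 1,-3,0,0,0,0,0, 1,-3,0,0,0,0,0]'; python3 - <<'E'
from h import *
import cv2
o=r.get_obs();w=r.grab_frame("wrist");np.savez("w1.npz",p=o["tcp_pos"],q=o["tcp_rot"],**w)
cv2.imwrite("pics/w1.png",w["image"][:,:,::-1])
E
```

```text
clock: 2.25
tcp_pos: [376.3, 326.9, 227.4]
tcp_rot: [-1.122, 1.338, -1.339]
contact_force: [-0.6, -0.4, 0.1]
finger_gap: 94.2
```

View pics/w1.png

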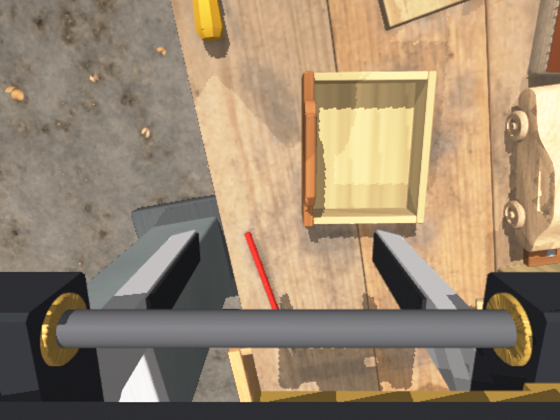

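```bash
cat >> h.py <<'E'
def wframe(w,p,q):
    A=np.eye(4);A[:3,:3]=Ro.from_rotvec(q).as_matrix();A[:3,3]=p
    M=np.linalg.inv(A@w["mount"]);return dict(fx=w["fx"],fy=w["fy"],cx=w["cx"],cy=w["cy"],R=M[:3,:3],t=M[:3,3])
E
python3 - <<'E'
from h import *
w=np.load("w1.npz");W=wframe({k:w[k] for k in("fx","fy","cx","cy","mount")},w["p"],w["q"])
T=r.grab_frame("top");S=r.grab_frame("scene")
t=lambda a:np.array(a)/3.4+[135,150]-.35
s=lambda a:np.array(a)/2.8+[200,150]-.3
W_=(W,[(63,76,44),(63,-76,44),(-65,76,44),(-65,-76,44),(-55,38,88),(-55,-38,88)],np.array([(435,71),(424,222),(304,72),(304,225),(317,100),(316,198)]))
R=[(T,[(63,76,44),(63,-76,44),(-65,76,44),(-65,-76,44)],t([(64,315),(246,347),(29,460),(216,500)])),
 (S,[(63,-76,44),(63,76,44)],s([(175,383),(27,462)]))]
for o in([W_],[W_]+R):
    q,res=fit(o,[460,340,-.17]);print(q.x.round(3));print(res(q.x).reshape(-1,2).round(1).tolist())
print(place(q.x,[(-60,0,75)]))
E
```

```text
[ 4.62763e+02  3.46378e+02 -1.64000e-01]
[[2.3, -1.1], [-0.0, 0.3], [-1.0, -0.4], [-1.0, -1.4], [0.1, 12.4], [0.3, 0.4]]
[ 4.62575e+02  3.46093e+02 -1.67000e-01]
[[2.3, -0.6], [-0.4, 0.7], [-0.9, -0.3], [-1.3, -1.2], [0.0, 12.6], [-0.0, 0.6], [-0.4, -1.9], [0.2, -1.2], [-0.2, 1.6], [-0.5, 0.2], [-1.2, -0.4], [-3.0, 0.0]]
[[403.40577452 356.04573036  75.        ]]
```

```bash
python3 -c "
from h import *
go([403.4,355,60],-.166)"
```

```text
pos [376.6 326.2 228.1] gap 93.9 F [ 0.1 -0.9  0.5] t 2.4
 shift [-3.31 16.81  2.12]  turn [-0.04 -0.71  0.  ]
```

```bash
python3 -m pendant '[1,-3.3,0,2.1,0,-0.6,0, 1,-3.3,3,2.1,0,-0.6,0, 1,-3.3,7,2.1,0,-0.6,0, 1,-3.3,11,2.1,0,-0.6,0, 1,-3.3,14,2.1,0,-0.6,0, 1,-3.3,16,2.1,0,-0.6,0, 1,-3.3,16.8,2.1,0,-0.6,0, 1,-3.3,16.8,2.1,0,-0.6,0, 0.5,-3.3,16.8,2.1,0,-0.6,0, 0,-3.3,16.8,2.1,0,-0.6,0, 0,-3.3,16.8,2.1,0,-0.6,0, 0,-3.3,16.8,2.1,0,-0.6,0, 0,-3.3,16.8,2.1,0,-0.6,0, 0,-3.3,16.8,2.1,0,-0.6,0]' 40;  python3 -c "
from h import *
go([403.4,355,60],-.166)"
```

```text
clock: 3.57
tcp_pos: [403.3, 356.7, 60.5]
tcp_rot: [-1.125, 1.33, -1.33]
contact_force: [-0.4, 0.3, 0.2]
finger_gap: 57.5
pos [403.3 356.7  60.5] gap 57.5 F [-0.4  0.3  0.2] t 3.57
 shift [0.16 0.05 0.04]  turn [-0.06  0.01 -0.05]
```

```bash
python3 -m pendant '[0,0,0,0,0,0,0, 0,0,0,0,0,0,0, 0,0,0,0,0,0,0, 0,0,0,0,0,0,0, 0,0,0,0,0,0,0, 0,0,0,0,0,0,0, 0,0,0,0,0,0,0, 0,0,0,0,0,0,0]' 40;  python3 -c "
from h import *
go([403.4,355,60],-.166)"
```

```text
clock: 4.23
tcp_pos: [403.2, 356.3, 59.7]
tcp_rot: [-1.126, 1.33, -1.331]
contact_force: [1.4, -1.2, -0.3]
finger_gap: 9.8
pos [403.2 356.3  59.7] gap 9.8 F [ 1.4 -1.2 -0.3] t 4.23
 shift [ 0.13 -0.03  0.04]  turn [-0.03 -0.    0.01]
```

```bash
python3 -c "
from h import *
go([400,115,74],-.009);go([456.6,114.8,64],-.009);go([456.6,114.8,59],-.009)"
```

```text
pos [403.2 356.3  59.7] gap 9.8 F [ 1.4 -1.2 -0.3] t 4.23
 shift [23.85 -1.43  3.67]  turn [-0.03 -9.    0.01]
pos [403.2 356.3  59.7] gap 9.8 F [ 1.4 -1.2 -0.3] t 4.23
 shift [22.94 -0.43  9.26]  turn [-0.03 -9.    0.01]
pos [403.2 356.3  59.7] gap 9.8 F [ 1.4 -1.2 -0.3] t 4.23
 shift [22.94  0.07  9.26]  turn [-0.03 -9.    0.01]
```

```bash
python3 -m pendant '[0,0,-0.6,0,0,0,0, 0,0,-1.4,0,0,0,0, 0,2,-1.4,0.3,0,-1,0, 0,4.5,-1.4,0.7,0,-2,0, 0,7,-1.4,1.1,0,-3,0, 0,9.5,-1.4,1.5,0,-4,0, 0,12,-1.4,1.9,0,-5,0, 0,14.5,-1.4,2.3,0,-6,0, 0,17,-1.4,2.7,0,-7,0, 0,19.5,-1.4,3.1,0,-8,0, 0,21.5,-1.4,3.4,0,-8.6,0, 0,23,-1.4,3.6,0,-9,0, 0,23.8,-1.4,3.7,0,-9,0, 0,23.8,-1.4,3.7,0,-9,0]' 40;  python3 - <<'E'
from h import *
import cv2
go([456.6,114.8,64],-.009);go([456.6,114.8,59.5],-.009)
a=[cv2.resize(r.grab_frame(n)["image"][y:y+h,x:x+ww,::-1],(390,420)) for n,x,y,ww,h in(("top",190,140,186,200),("scene",180,140,186,200))]
cv2.imwrite("pics/c1.png",np.hstack(a))
E
```

```text
clock: 5.4
tcp_pos: [399.7, 114.3, 73.7]
tcp_rot: [-1.205, 1.218, -1.218]
contact_force: [-0.5, -0.4, -4.8]
finger_gap: 9.6
pos [399.7 114.3  73.7] gap 9.6 F [-0.5 -0.4 -4.8] t 5.4
 shift [-0.12  0.97  5.69]  turn [ 0.04 -0.14  0.03]
pos [399.7 114.3  73.7] gap 9.6 F [-0.5 -0.4 -4.8] t 5.4
 shift [-0.12  1.42  5.69]  turn [ 0.04 -0.14  0.03]
```

View pics/c1.png

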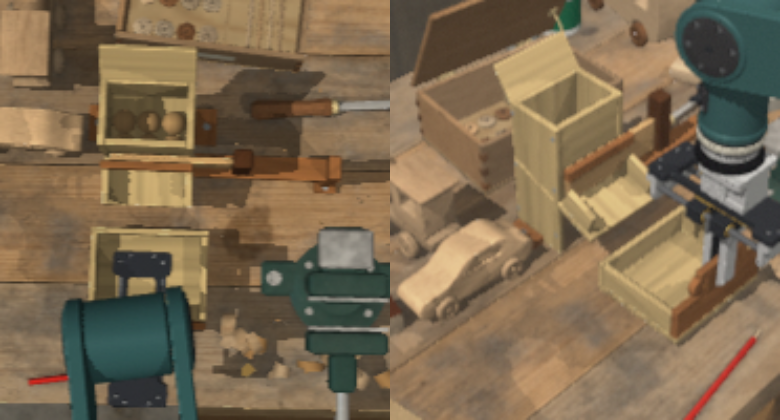

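The tray is held level and square, about 15 mm in front of the chute and centred on it to within a couple of pixels. Next I insert it and set it down.

```bash
python3 -m pendant '[0,0,0.5,0,0,0,0, 0,0,0.9,0,0,0,0, 0,0,0.9,1,0,0,0, 0,-0.1,0.9,2.5,0,0,0, 0,-0.1,0.9,4,0,0,0, 0,-0.1,0.9,5,0,0,0, 0,-0.1,0.9,5.6,0,0,0, 0,-0.1,0.9,5.7,0,0,0, 0,-0.1,1.2,5.7,0,0,0, 0,-0.1,1.4,5.7,0,0,0, 0,-0.1,1.4,5.7,0,0,0]' 40;  python3 -c "
from h import *
go([456.6,114.8,59.7],-.009)"
```

```text
clock: 6.42
tcp_pos: [456.8, 116.1, 59.8]
tcp_rot: [-1.205, 1.216, -1.216]
contact_force: [-0.4, -0.2, -3.5]
finger_gap: 10.0
pos [456.8 116.1  59.8] gap 10.0 F [-0.4 -0.2 -3.5] t 6.42
 shift [ 0.13  0.01 -0.02]  turn [-0.    0.01  0.  ]
```

```bash
python3 -m pendant '[0.2,0,0,0,0,0,0, 0.6,0,0,0,0,0,0, 0.6,0,0,0,0,0,0, 0.6,0,0,0,0,0,0, 0.6,0,0,0,0,0,0, 0.6,0,-3,0,0,0,0, 0.6,0,-6,0,0,0,0, 0.6,0,-10,0,0,0,0, 0.6,0,-14,0,0,0,0, 0.6,0,-18,0,0,0,0, 0.6,0,-20,0,0,0,0, 0.6,0,-20,0,0,0,0]' 15;  python3 - <<'E'
from h import *
import cv2
P=place([546.6,114,-.009],[(54.5,-117,150)])[0];print(P)
go(P+[0,0,100],-.009)
f=r.grab_frame("top");a=f["image"][150:330,190:390,::-1]
b=r.grab_frame("scene")["image"][140:340,180:380,::-1]
cv2.imwrite("pics/c2.png",np.hstack([cv2.resize(a,(400,360)),cv2.resize(b,(360,360))]))
E
```

```text
clock: 7.42
tcp_pos: [459.7, 116.4, 266.7]
tcp_rot: [-1.194, 1.207, -1.221]
contact_force: [0.8, 0.9, 0.4]
finger_gap: 56.4
[600.04480698  -3.48575491 150.        ]
pos [459.7 116.4 266.7] gap 56.4 F [0.8 0.9 0.4] t 7.42
 shift [11.86  1.83 14.12]  turn [-0.73  0.   -0.1 ]
```

View pics/c2.png

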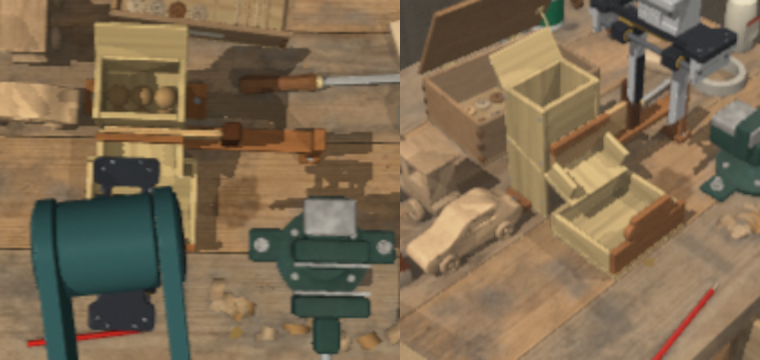

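The tray stands flat and centred under the lip, with the grip board towards the robot. The gate is still shut. Next I move over the pull.

```bash
python3 -m pendant '[0.65,2,0,3,0,0,0, 0.65,4.5,0,5.5,0,0,0, 0.65,7,0,8.5,0,0,0, 0.65,9.5,0,11.5,0,0,0, 0.65,11.9,0,14.1,0,0,0, 0.65,11.9,0,14.1,0,0,0, 0.65,11.9,0,14.1,0,0,0]' 15;  python3 - <<'E'
from h import *
import cv2
P=place([546.6,114,-.009],[(54.5,-117,150)])[0];go(P,-.009)
o=r.get_obs();w=r.grab_frame("wrist");W=wframe(w,o["tcp_pos"],o["tcp_rot"]);im=w["image"][:,:,::-1].copy()
g=lambda y:place([546.6,114,-.009],[(42.5,y,171),(66.5,y,171)])
for p in proj(W,np.r_[g(-105),g(-129)]): cv2.circle(im,tuple(int(round(v)) for v in p),2,(0,0,255),-1)
cv2.imwrite("pics/w2.png",im)
E
```

```text
clock: 8.1
tcp_pos: [596.6, -5.4, 255.1]
tcp_rot: [-1.209, 1.224, -1.213]
contact_force: [-0.1, -0.4, -1.1]
finger_gap: 60.6
pos [596.6  -5.4 255.1] gap 60.6 F [-0.1 -0.4 -1.1] t 8.1
 shift [-0.19 10.5   0.42]  turn [ 0.45 -0.14 -0.05]
```

View pics/w2.png

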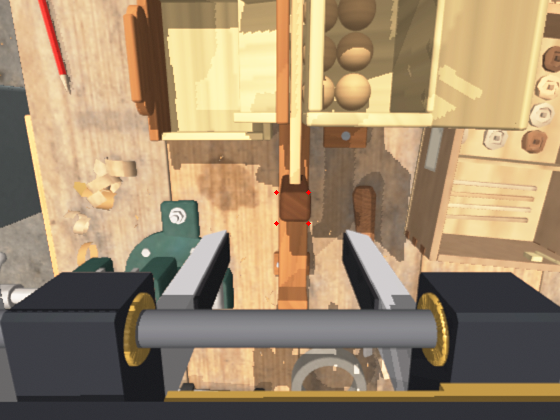

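The predicted corners (red) match the pull's top face to within about 2 px, and all six balls are visible behind the gate. I go down and grip.

```bash
python3 -m pendant '[0.65,-0.2,2,0.4,0.4,0,0, 0.65,-0.2,5,0.4,0.4,0,0, 0.65,-0.2,8,0.4,0.4,0,0, 0.65,-0.2,10,0.4,0.4,0,0, 0.65,-0.2,10.4,0.4,0.4,0,0, 0.65,-0.2,10.4,0.4,0.4,0,0, 0,-0.2,10.4,0.4,0.4,0,0, 0,-0.2,10.4,0.4,0.4,0,0, 0,-0.2,10.4,0.4,0.4,0,0, 0,-0.2,10.4,0.4,0.4,0,0, 0,-0.2,10.4,0.4,0.4,0,0, 0,-0.2,10.4,0.4,0.4,0,0, 0,-0.2,10.4,0.4,0.4,0,0]' 20;  python3 -c "
from h import *
P=place([546.6,114,-.009],[(54.5,-117,150)])[0];go(P,-.009)"
```

```text
clock: 9.23
tcp_pos: [602.9, -2.4, 156.6]
tcp_rot: [-1.196, 1.207, -1.222]
contact_force: [5.4, 0.3, 0.3]
finger_gap: 24.0
pos [602.9  -2.4 156.6] gap 24.0 F [5.4 0.3 0.3] t 9.23
 shift [ 0.11  0.66 -0.29]  turn [-0.67 -0.02  0.  ]
```

```bash
python3 -m pendant '[0,0.5,0,0,0,0,0, 0,1,0,0,0,0,0, 0,1.6,0,0,0,0,0, 0,2.2,0,0,0,0,0, 0,2.8,0,0,0,0,0, 0,3.4,0,0,0,0,0, 0,4,0,0,0,0,0, 0,4.6,0,0,0,0,0, 0,5.2,0,0,0,0,0, 0,5.8,0,0,0,0,0, 0,6.4,0,0,0,0,0, 0,7,0,0,0,0,0, 0,7.6,0,0,0,0,0, 0,8.2,0,0,0,0,0, 0,8.8,0,0,0,0,0, 0,9.4,0,0,0,0,0, 0,9.9,0,0,0,0,0, 0,9.9,0,0,0,0,0]' 20;  python3 -c "
from h import *
P=place([546.6,114,-.009],[(54.5,-216,156)])[0];go(P,-.009)"
```

```text
clock: 10.73
tcp_pos: [600.9, -100.7, 156.6]
tcp_rot: [-1.196, 1.21, -1.218]
contact_force: [3.1, 4.4, 2.9]
finger_gap: 24.1
pos [ 600.9 -100.7  156.6] gap 24.1 F [3.1 4.4 2.9] t 10.73
 shift [ 0.18  0.06 -0.18]  turn [-0.53  0.   -0.15]
```

```bash
python3 -m pendant '[0,0.2,0,0,0,0,0, 0,0.4,0,0,0,0,0, 0,0.5,0,0,0,0,0, 0,0.5,0,0,0,0,0, 0,0.5,0,0,0,0,0, 0,0.5,0,0,0,0,0]' 20;  python3 -c "
from h import *
P=place([546.6,114,-.009],[(54.5,-216,156)])[0];go(P,-.009)"; python3 -m pendant '[0,0,0,0,0,0,0, 0,0,0,0,0,0,0, 0,0,0,0,0,0,0, 0,0,0,0,0,0,0, 0,0,0,0,0,0,0, 0,0,0,0,0,0,0, 0,0,0,0,0,0,0, 0,0,0,0,0,0,0, 0,0,0,0,0,0,0, 0,0,0,0,0,0,0, 0,0,0,0,0,0,0, 0,0,0,0,0,0,0]'; python3 - <<'E'
from h import *
import cv2
go([0,0,0],0)
f=r.grab_frame("top");a=f["image"][150:330,190:390,::-1]
b=r.grab_frame("scene")["image"][140:340,180:380,::-1]
cv2.imwrite("pics/c3.png",np.hstack([cv2.resize(a,(400,360)),cv2.resize(b,(360,360))]))
E
```

```text
clock: 11.23
tcp_pos: [600.9, -101.0, 156.5]
tcp_rot: [-1.193, 1.211, -1.21]
contact_force: [3.7, 13.1, 3.4]
finger_gap: 23.7
pos [ 600.9 -101.   156.5] gap 23.7 F [ 3.7 13.1  3.4] t 11.23
 shift [ 0.15  0.05 -0.18]  turn [-0.51  0.2  -0.55]
clock: 12.23
tcp_pos: [601.0, -101.0, 156.5]
tcp_rot: [-1.193, 1.211, -1.21]
contact_force: [3.6, 13.7, 4.9]
finger_gap: 23.8
pos [ 601.  -101.   156.5] gap 23.8 F [ 3.6 13.7  4.9] t 12.23
 shift [ -9.63  15.21 -60.29]  turn [-0.51 -0.31 -0.55]
```

View pics/c3.png

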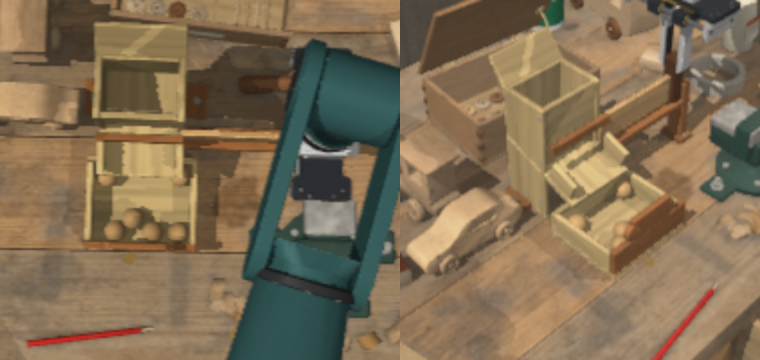

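All six balls are in the tray: four near the board and two at the lip end, around (105,180) and (190,180). The 13 N reaction shows the gate is at its stop. Now I push it shut.

```bash
python3 -m pendant '[0,-1,0,0,0,0,0, 0,-2,0,0,0,0,0, 0,-3,0,0,0,0,0, 0,-4,0,0,0,0,0, 0,-5,0,0,0,0,0, 0,-6,0,0,0,0,0, 0,-7,0,0,0,0,0, 0,-8,0,0,0,0,0, 0,-9,0,0,0,0,0, 0,-9.6,0,0,0,0,0, 0,-10,0,0,0,0,0, 0,-10.4,0,0,0,0,0, 0,-10.8,0,0,0,0,0, 0,-10.8,0,0,0,0,0, 0,-10.8,0,0,0,0,0]' 20;  python3 -c "
from h import *
P=place([546.6,114,-.009],[(54.5,-116,156)])[0];go(P,-.009)"
```

```text
clock: 13.58
tcp_pos: [602.9, -0.7, 156.6]
tcp_rot: [-1.199, 1.206, -1.226]
contact_force: [6.1, -2.1, 1.8]
finger_gap: 24.0
pos [602.9  -0.7 156.6] gap 24.0 F [ 6.1 -2.1  1.8] t 13.58
 shift [ 0.18  0.06 -0.28]  turn [-0.67 -0.1   0.28]
```

```bash
python3 -m pendant '[0,-0.2,0,0,0,0,0, 0,-0.4,0,0,0,0,0, 0,-0.5,0,0,0,0,0, 0,-0.5,0,0,0,0,0, 0,-0.5,0,0,0,0,0]' 20
```

```text
clock: 14.0
tcp_pos: [602.9, -0.4, 156.6]
tcp_rot: [-1.204, 1.205, -1.234]
contact_force: [6.1, -11.4, 2.2]
finger_gap: 23.9
```

The closed stop is reached: 5 mm more commanded gave only 0.3 mm of motion, at 11 N. I release the pull and lift off.

```bash
python3 -m pendant '[0,0.3,0,0,0,0,0, 0.2,0.4,0,0,0,0,0, 0.6,0.4,0,0,0,0,0, 0.6,0.4,0,0,0,0,0, 0.6,0.4,0,0,0,0,0, 0.6,0.4,-3,0,0,0,0, 0.6,0.4,-6,0,0,0,0, 0.6,0.4,-10,0,0,0,0, 0.6,4,-11,-2,0,0,0, 0.6,8,-11,-4,0,0,0, 0.6,12,-11,-6,0,0,0, 0.6,16,-11,-8,0,0,0, 0.6,18,-11,-9,0,0,0, 0.6,18,-11,-9,0,0,0, 0.6,18,-11,-9,0,0,0]' 20;  python3 - <<'E'
from h import *
import cv2
T=r.grab_frame("top");S=r.grab_frame("scene")
def draw(f,x,y):
    im=f["image"][:,:,::-1]; k=4; im=cv2.resize(im[y:y+125,x:x+95],None,fx=k,fy=k,interpolation=cv2.INTER_CUBIC)
    h=[546.6,114,-.009];tr=[516.6,114.5,-.009]
    for pts,c in((place(h,[(42.5,-104,171),(66.5,-104,171),(66.5,-128,171),(42.5,-128,171)]),(0,0,255)),(place(tr,[(63,76,44),(63,-76,44),(-65,-76,44),(-65,76,44)]),(255,0,0))):
        cv2.polylines(im,[np.int32((proj(f,pts)-[x,y]+.5)*k)],True,c,1)
    return im
cv2.imwrite("pics/c4.png",np.hstack([draw(T,225,175),draw(S,245,175)]))
E
```

```text
clock: 15.25
tcp_pos: [507.4, -173.5, 264.5]
tcp_rot: [-1.199, 1.215, -1.22]
contact_force: [-0.2, -0.1, 1.0]
finger_gap: 56.2
```

View pics/c4.png

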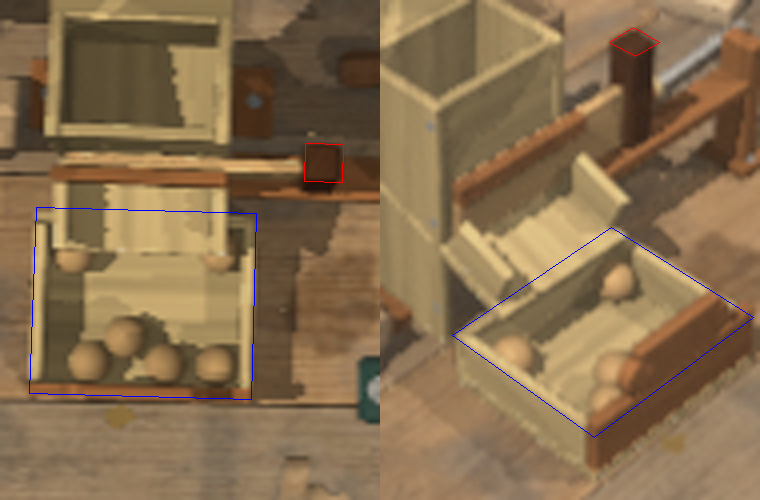

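```bash
python3 -m pendant '[0.6,0,0,0,0,0,0, 0.6,0,0,0,0,0,0, 0.6,0,0,0,0,0,0]'; python3 -c "
from cell import r
print(r.close_job())"
```

```text
clock: 15.6
tcp_pos: [509.2, -171.3, 265.0]
tcp_rot: [-1.201, 1.209, -1.217]
contact_force: [-0.0, -0.1, -0.6]
finger_gap: 56.6
the job is handed in; nothing more can be done
None
```

The job is done and handed in at about 15.6 s on the robot's clock, well inside the 51 s limit. The hand-in reports no verdict.

I pinched the tray by its grip board and set it square under the chute lip. I then drew the gate out to its end stop, waited for the balls and pushed the gate fully shut.

What the last checks showed:
- **Balls:** the final pictures show all six in the tray and none on the bench.
- **Gate open:** it stopped at the end post with a steady 13 N reaction.
- **Gate shut:** it travelled 100 mm back and stopped at 11 N. The pull's outline in the pictures matches the shut position to about a pixel.
- **Tray:** the lip is about 30 mm past the tray's middle, towards its low end. The tray's outline fits the expected pose to within about 4 mm.
- **Robot:** the arm was clear of everything, with no contact force.

I did not measure the bystanders at the end, but the arm was never planned near them and nothing looked moved where they came into view.

Two small readings were off:
- **Tray position:** in the first measurement two of the tray's corner picks in the scene view disagreed by 4–5 px. I left them out and confirmed the tray's position with the wrist camera.
- **Grip height:** the jaws gripped the pull about 6 mm higher than I aimed, but held without slipping.

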